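# Clear the punch box and hold its lid at the balance point

## Robot

A 7-joint arm with a two-finger parallel gripper is mounted at the origin on the work surface. World frame = base frame: x ahead of the robot, y to its left, z up, the work surface at z = 0. Lengths are in mm, angles in rad, forces in N, time in s.
With the tool pointing down it reaches from about 400 to 900 mm from the base axis. Payload 5.5 kg.
Tool frame: the origin (TCP) lies on the front face of the gripper's body, between the roots of the fingers; the fingertips stand arm.tips_ahead ahead of it and the grasp point (between the pads) lies 47 mm ahead of it (arm.tips_ahead is the distance from the TCP to the fingertips, in mm); z points along the fingers, y is the line along which they close (so a half turn about z gives the same grasp; the last joint's range is limited). The gripper opens to 92 mm and grips with 3 to 60 N. Pads are 19 mm wide; open, the fingers measure 130 mm over their backs; the gripper's body (75 mm by 190 mm) begins 47 mm behind the grasp point.
Start: joints at [-0.923, 0.501, -0.427, 1.55, 0.221, 1.138, -0.21], TCP at [243.958, 602.481, 292.229] pointing down, gripper open.
Joint ranges: [-2.88, 2.88], [-0.31, 2.03], [-1.54, 1.56], [0.2, 2.42], [-1.41, 4.55], [0.19, 2.02], [-2.57, 2.57]. Speed limits (rad/s): [2.57, 2.57, 3.14, 3.14, 3.14, 3.14, 3.14].

## Interface

Orientations are given as a unit quaternion [w, x, y, z].
In Python, from station import sensors, vision, job, arm gives the robot as it stands. The module is installed in compiled form; this text tells all that it offers.
- The arm moves only by the tool play_rows, never from a script. Its argument "targets" is a list of rows, each a list of 5 numbers: the closure, from 0 (fully open) to 1 (shut), then the shift along the tool's x, y, z in mm, then the turn about the tool's z in rad. In form: [[grip, tx, ty, tz, yaw], ...]. A call has 1 to 5 rows; each row shifts and turns the commanded pose from where the row before left it, along the tool's axes as they then stand; what a row does not reach is not made up. A row lasts 1/8 s, in which the tool goes at most 62.5 mm and 10.7 degrees, less where a joint would pass 70% of its speed; a pose out of reach is approached as far as the arm can. A call is refused whole if a number of a shift passes 62.5 or a number of a turn 0.188, either way. A call with a gripper value outside its range is refused whole. The fingers move at their own pace and stop on an object; the grip force is fixed at half the most. Time passes only in rows, so rows that do not move let the fingers close. It gives the time, the measured TCP pose, the force, the opening and the grip force at its end, in the units of the state.
- sensors.get_state(): the state, without advancing time (a new reading comes with each control period).
- vision.get_image(name): name is "scene" or "top" or "wrist"; returns a dict with "color" (420x560x3 uint8, red, green, blue), "fovy" (degrees; the focal length in pixels is half the picture's height over the tangent of half this angle, whatever the lens; pixels are square), "cx", "cy" (the principal point, pixels), "rvec" (rotation vector, rad) and "tvec" (3), from world to camera coordinates, as OpenCV has them. Camera axes: x right, y down, z forward; pixel columns grow to the right and rows downward; lengths in mm; the calibration is good to about 2 mm. The wrist camera is an equidistant fisheye: a pixel r from the principal point sees the ray r / f radians off the axis. A picture is of the moment at which its call begins. There is no depth.
- job.close_job(): hands the job in; it is judged then, once.
The state is a dict: "time": time; "joints": joint angles; "joint_velocities": joint speeds; "joint_torque": joint torques, N m; "position": TCP position; "tcp_rot": TCP orientation; "wrist_force": force on the tool from outside, world axes, zero at the start; "torque": the same for the moment, N m; "finger_gap": finger opening in mm; "grasp_force": force on a finger pad.
Only numpy, scipy, OpenCV 4.12 (cv2) and the standard library are available. Lean on these libraries where they do the work, as an engineer would, in place of code of your own. Each camera call takes 0.05 s, during which the arm holds its last target. There are 200 camera calls.

## Task

The yellow marker basket is standing on the lid of the punch box: hang it by its handle on the steel hook stand and let go of it. Then take the lid by its bar handle, swing it up until it stands straight up, balanced over its hinge, and finish still gripping the handle there, holding the lid still so that it falls neither shut nor over backwards. Leave everything else on the bench where it is.

Things in the scene. Friction and masses are not known exactly. Their poses are not given: they have to be found in the camera images.
- punch_box: Light wooden box fixed to the bench, open on top under its lid, 140 deep (x) by 200 wide (y) by 90 high. Origin on the bench directly below the hinge axis (far edge of the box); the box runs 140 mm from there along its own -x; its y is along the hinge, z up.
- lid (a joint): Angle of the blue lid (rad): 0 closed and level, grows as the near edge is raised, 1.571 straight up, end stop at 2.2 leaning over backwards. The lid weighs about 0.5 kg, its weight lies in the plane of the lid, and the hinge is almost frictionless with no stay or spring: it falls shut below 1.571 and over backwards above it.
- lid_hinge (a point): Middle of the hinge axis, 96 mm above the bench, above the origin of punch_box; its y is the hinge axis. It does not move with the lid. The lid is 140 by 200 by 12 mm thick, its mid-plane passes through the hinge axis, and when closed its top is 102 mm above the bench.
- lid_handle (a point): Middle of the lid's handle: a round steel bar 12 mm in diameter and 124 long, parallel to the hinge, in the mid-plane of the lid, 192 mm from the hinge axis and 52 mm beyond the lid's near edge, on two arms 12 mm wide, 112 mm apart (100 clear between them). Closed, it is 96 mm above the bench with nothing under it. Pinched across by fingers that keep pointing down, it can turn between them as the lid swings.
- basket: Yellow basket, loose, about 0.2 kg, 70 (x) by 130 (y) by 45 high, walls 4, with a fixed carrying handle over its middle: two uprights 18 wide (x), 5 thick, just outside the two ends, and a wooden bar between them along y with a raised grip block in its middle. Origin at the centre of its underside, z up. Its markers lie inside, below the rim. It starts standing on the lid.
- basket_grip (a point): Point to pinch on the basket's handle, 130 mm above its underside: a raised wooden grip block in the middle of the handle bar, 18 wide (x), 40 long (y), from the bar's underside up to 142 mm above the basket's underside. Pinched across its x here, the fingertips stay above the bar's underside.
- basket_bar (a point): Middle of the underside of the basket's handle bar, 107 mm above the basket's underside; this is what rests on the hook. The bar is 18 wide (x), 8 high, 130 long (y) between the uprights, with 62 mm free between it and the basket's rim.
- hook: Hook stand fixed to the bench: base disc 120 in diameter, 12 high, post 16 in diameter, a flat steel hook strip 16 wide and 5 thick running from the post axis 117 mm along its own -x, top face 220 mm above the bench, and at its end a red upturned tip 5 thick that rises 18 mm above that face. Nothing stands higher than the tip. Origin at the centre of the base on the bench, z up.
- hook_seat (a point): Where the handle bar should rest: on the top face of the hook strip, 220 mm above the bench, 62 mm from the post axis along hook -x and 50 mm short of the tip's inner face. The basket comes on from the tip side (hook -x), moving along hook +x with the bar across the strip and above the tip, then down.
- brush: Wooden brush, 120 by 66 by 42 high, bystander; origin at the centre of its underside.
- marker: Black marker pen lying along its x, 130 long, 18 thick, bystander; origin at the centre of its underside.
- dye_bottle: Amber bottle, 52 in diameter, 110 high, bystander; origin at the centre of its underside.
- wax_jar: White jar with steel cap, 56 in diameter, 55 high, bystander; origin at the centre of its underside.
- spool: Orange thread spool, 44 in diameter, 50 high, bystander; origin at the centre of its underside.
- mallet: Wooden mallet, 240 long, lying along its x, bystander; origin at the centre of its underside.

How it is judged (in metres and radians):
On the way, in this order (a step that is already met when the one before it is completed fails the run):
1. the basket hangs by its handle on the hook, let go, not swinging (distance between basket_bar and hook_seat below 0.04 m and contact force between basket and hook above 0.5 N and contact force between basket and the fingers below 0.05 N and angle between basket's own z axis and vertical below 0.35 rad and linear speed of basket below 0.08 m/s), for 0.3 s.
2. the lid is gripped and still, straight up at its balance point (value of joint lid between 1.491 and 1.651 rad and velocity of joint lid between -0.1 and 0.1 rad/s and contact force between the fingers and lid above 1 N), for 0.3 s.
At the end, for the whole second after the job is handed in: Held for the last second: lid within 0.08 rad of straight up, under 0.1 rad/s, gripped by the fingers (over 1 N); basket on the hook (middle of its bar within 40 mm of the seat, over 0.5 N on the hook, tilt under 0.35 rad, under 0.08 m/s), not touched by the fingers (all of step 1 and all of step 2); the arm keeps its last pose, push and grip.
It fails at once if the lid went over backwards (beyond 1.85 rad) (value of joint lid above 1.85 rad).
It fails at once if a bystander was moved by more than 30 mm (distance of any of brush, marker, dye_bottle, wax_jar, spool, mallet from where it was at the start of the episode above 0.03 m).
It also fails if it takes over 61 s, if anything falls off the work surface, if the arm or the gripper's body presses on something with over 40 N, if the wrist force passes 120 N, or if a joint passes its speed limit or range.

## Working session

There is one attempt and no reset: what is moved stays moved. The work goes in short steps, Python scripts to look and compute and a tool call to move; the robot and the scene stay as the last step left them, time stands still between calls to the robot, and variables do not carry over. Pictures are saved under pics/ and viewed, at most 10 in all, crops included, and the job is handed in when it is done.

Besides the shell and the picture viewer there is one more tool, called after "Call:" as name(argument=value, ...), one argument or row to a line, values as JSON. play_rows: Moves the arm, as the interface text tells. Its arguments: {"type":"object","properties":{"targets":{"type":"array"}},"required":["targets"]}

```bash
mkdir -p pics
cat > h.py <<'E'
import numpy as np, cv2
from station import sensors, vision, job, arm
def get(name,save=None):
    im=vision.get_image(name)
    if save: cv2.imwrite(save,cv2.cvtColor(im['color'],cv2.COLOR_RGB2BGR))
    return im
def cam(im):
    R=cv2.Rodrigues(np.array(im['rvec'],float))[0]; t=np.array(im['tvec'],float).ravel()
    f=im['color'].shape[0]/2/np.tan(np.radians(im['fovy'])/2)
    return R,t,f
def ray(im,u,v,fish=False):
    R,t,f=cam(im); d=np.array([u-im['cx'],v-im['cy']],float)
    if fish:
        r=np.hypot(*d); th=r/f; c=np.array([*(d/max(r,1e-9)*np.sin(th)),np.cos(th)])
    else: c=np.array([d[0]/f,d[1]/f,1])
    return -R.T@t, R.T@c
def onz(im,u,v,z,fish=False):
    o,d=ray(im,u,v,fish); return o+d*(z-o[2])/d[2]
def two(a,ua,b,ub,fa=False,fb=False):
    o1,d1=ray(a,*ua,fa);o2,d2=ray(b,*ub,fb)
    s=np.linalg.lstsq(np.c_[d1,-d2],o2-o1,rcond=None)[0]
    p=o1+s[0]*d1;q=o2+s[1]*d2
    return (p+q)/2,np.linalg.norm(p-q)
E
python3 - <<'E'
from h import *
import pickle
d={n:get(n,f'pics/{n}0.png') for n in('scene','top','wrist')}
pickle.dump(d,open('d0.pkl','wb'))
for n in d: print(n,d[n]['fovy'],ray(d[n],d[n]['cx'],d[n]['cy']))
s=sensors.get_state();print(s['position'],s['tcp_rot'],s['finger_gap'],arm.tips_ahead,s['time'])
E
```

```text
scene 52.86397210736817 (array([1282.06846357,  602.94963143,  863.54736537]), array([-0.60738383, -0.49962091, -0.61762758]))
top 45.02213618970674 (array([ 3.17503447e+02, -8.15270876e-01,  1.76955799e+03]), array([ 0.16479994,  0.00647824, -0.98630574]))
wrist 65.70646984690485 (array([182.27911576, 627.47644514, 384.65506552]), array([ 0.22986825, -0.09626767, -0.96844882]))
[243.88001335 602.07878971 291.44758071] [-1.59882058e-04  1.91203984e-01  9.81550059e-01 -7.01907309e-04] 92.03053992205535 65.5 0.15
```

View pics/top0.png

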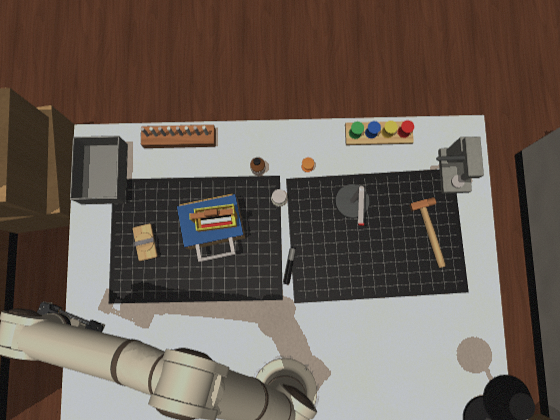

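View pics/scene0.png

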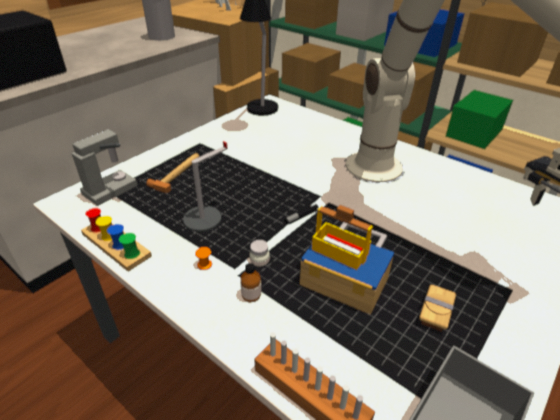

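The top view shows the box with the basket at about (212,218), the lid handle at (217,255), the hook post near (350,200) and the red tip near (362,222). The scene view shows the basket's handle at (343,215) and the hook strip from (197,160) to (226,146).

Run:
```python
from h import *
import pickle
d=pickle.load(open('d0.pkl','rb'))
t=cv2.cvtColor(d['top']['color'],cv2.COLOR_RGB2BGR);s=cv2.cvtColor(d['scene']['color'],cv2.COLOR_RGB2BGR)
z=lambda i,x,y,w,h,k:cv2.resize(i[y:y+h,x:x+w],(w*k,h*k),interpolation=cv2.INTER_CUBIC)
a=z(t,170,185,80,80,5);b=z(t,325,175,50,57,5)[:280]
c=z(s,170,130,80,60,4)[:200,:250]; 
out=np.zeros((600,800,3),np.uint8)
out[:400,:400]=a; out[:280,410:660]=b; out[300:540,410:730]=z(s,170,130,80,60,4)
cv2.imwrite('pics/c1.png',out)
def m(im,lo,hi,roi):
    h=cv2.cvtColor(im['color'],cv2.COLOR_RGB2HSV); k=cv2.inRange(h,np.array(lo),np.array(hi)); q=np.zeros_like(k);x,y,w,hh=roi;q[y:y+hh,x:x+w]=k[y:y+hh,x:x+w];return q
T=d['top'];S=d['scene']
def rep(n,im,k,z):
    p=np.argwhere(k>0)[:,::-1].astype(np.float32)
    if len(p)<3:print(n,len(p));return
    r=cv2.minAreaRect(p);print(n,len(p),r,[onz(im,*q,z).round().tolist()[:2] for q in cv2.boxPoints(r)],onz(im,*p.mean(0),z).round(1))
rep('lid',T,m(T,(100,100,40),(120,255,255),(170,185,80,80)),102)
rep('yellow',T,m(T,(24,150,100),(34,255,255),(170,185,80,80)),147)
rep('brown',T,m(T,(5,80,40),(20,255,255),(182,195,60,35)),244)
rep('redtip',T,m(T,(0,90,80),(8,255,255),(350,180,25,50)),238)
rep('redtipS',S,m(S,(0,120,80),(8,255,255),(215,135,20,25)),238)
rep('redtipS2',S,m(S,(172,120,80),(180,255,255),(215,135,20,25)),238)
```

```text
lid 1371 ((209.23721313476562, 220.15647888183594), (41.69590759277344, 60.58465576171875), 78.40782928466797) [[618.0, 352.0], [655.0, 153.0], [516.0, 126.0], [480.0, 323.0]] [557.4 250.  102. ]
yellow 170 ((214.5461883544922, 217.3692626953125), (20.961868286132812, 40.187252044677734), 82.87498474121094) [[597.0, 284.0], [610.0, 154.0], [542.0, 146.0], [528.0, 275.0]] [562.6 205.2 147. ]
brown 509 ((212.05770874023438, 213.78846740722656), (33.33973693847656, 55.10862731933594), 78.69007110595703) [[601.0, 302.0], [631.0, 136.0], [529.0, 117.0], [500.0, 282.0]] [567.1 209.4 244. ]
redtip 13 ((360.5, 224.0), (2.0, 5.0), 90.0) [[528.0, -235.0], [527.0, -250.0], [521.0, -250.0], [521.0, -235.0]] [ 525.  -243.8  238. ]
redtipS 10 ((224.6470947265625, 144.0882568359375), (4.365641117095947, 1.697749376296997), 75.96376037597656) [[532.0, -243.0], [527.0, -241.0], [543.0, -220.0], [548.0, -222.0]] [ 537.1 -231.7  238. ]
redtipS2 0
```

View pics/c1.png

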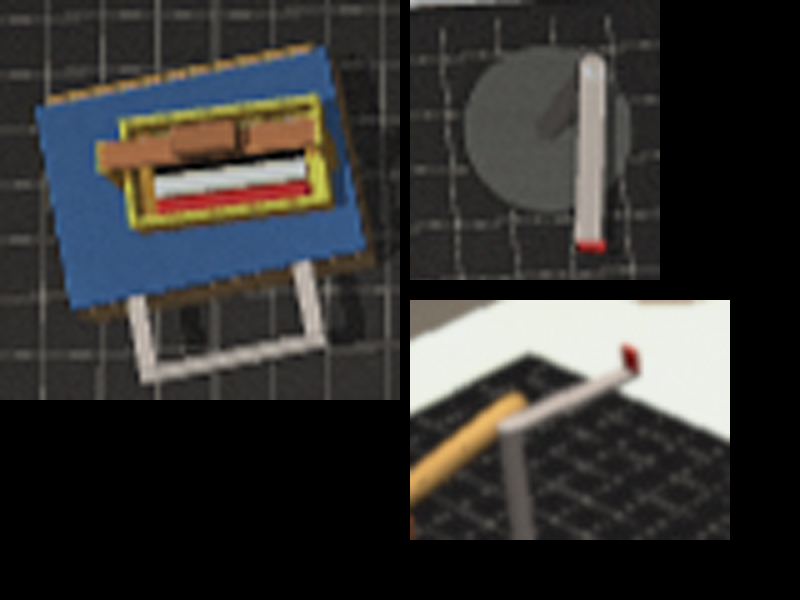

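The enlarged crops show:
- **Basket:** rim corners at about (120,118), (320,95), (332,207) and (140,230), with the grip block around (206,140).
- **Lid handle:** bar from (147,375) to (322,340).
- **Hook:** strip from (592,62) to the red tip at (591,245).

Run:
```python
from h import *
import pickle
d=pickle.load(open('d0.pkl','rb'));T=d['top'];S=d['scene']
L=lambda X,Y:(170+(X-2)/5,185+(Y-2)/5); H=lambda X,Y:(325+(X-412)/5,175+(Y-2)/5)
def ln(n,f,pts,z):
    p=np.array([onz(T,*f(*q),z) for q in pts]);print(n,p[:,:2].round(1).tolist(),'mean',p.mean(0).round(1)[:2],'len',[round(float(np.linalg.norm(p[i]-p[i-1])),1) for i in range(len(p))],'yaw1',np.degrees(np.arctan2(*(p[1]-p[0])[1::-1])).round(1))
ln('rim',L,[(120,118),(320,95),(332,207),(140,230)],147)
ln('grip',L,[(172,138),(240,138)],244)
ln('bar',L,[(98,155),(312,132)],217)
ln('lidhinge',L,[(38,105),(325,45)],102)
ln('lidnear',L,[(75,308),(370,250)],102)
ln('handle',L,[(147,375),(322,340)],102)
ln('hook',H,[(592,62),(591,245)],222)
ln('base',H,[(547,48),(547,212)],12)
ln('tip',H,[(577,247),(605,247)],238)
print('tip tri',two(T,H(591,247),S,(170+(630-410)/4,130+(350-300)/4)))
print('tip tri',two(T,H(592,72),S,(170+(508-410)/4,130+(430-300)/4)))
s=sensors.get_state();print(cv2.Rodrigues(np.eye(3))[0].T)
from scipy.spatial.transform import Rotation as Ro
q=s['tcp_rot'];print(Ro.from_quat([q[1],q[2],q[3],q[0]]).as_matrix().round(3))
```

```text
rim [[600.7, 283.0], [612.9, 152.6], [539.2, 145.4], [527.0, 269.6]] mean [569.9 212.6] len [74.9, 130.9, 74.1, 124.8] yaw1 -84.6
grip [[570.6, 234.1], [569.7, 192.5]] mean [570.1 213.3] len [41.6, 41.6] yaw1 -91.3
bar [[565.4, 284.3], [576.9, 151.1]] mean [571.2 217.7] len [133.6, 133.6] yaw1 -85.1
lidhinge [[618.6, 345.9], [655.1, 153.3]] mean [636.9 249.6] len [196.0, 196.0] yaw1 -79.3
lidnear [[481.8, 319.8], [516.0, 124.4]] mean [498.9 222.1] len [198.4, 198.4] yaw1 -80.1
handle [[436.6, 272.0], [457.1, 156.7]] mean [446.9 214.3] len [117.1, 117.1] yaw1 -79.9
hook [[642.7, -251.9], [527.7, -245.8]] mean [ 585.2 -248.9] len [115.1, 115.1] yaw1 176.9
base [[697.7, -254.7], [580.2, -249.4]] mean [ 639. -252.] len [117.5, 117.5] yaw1 177.4
tip [[524.5, -234.7], [524.1, -251.7]] mean [ 524.3 -243.2] len [17.0, 17.0] yaw1 -91.3
tip tri (array([ 524.81885052, -243.78337382,  233.45806856]), np.float64(0.31039161075405913))
tip tri (array([ 638.62033171, -253.51920203,  212.42109557]), np.float64(0.9233915394010934))
[[0. 0. 0.]]
[[-0.927  0.375 -0.001]
 [ 0.375  0.927 -0.001]
 [ 0.    -0.001 -1.   ]]
```

Call:
play_rows(
  targets=[
    [0, 0, 0, -30, 0.183],
    [0, 0, 0, -30, 0.183],
    [0, 0, 0, 0, 0.183],
    [0, 0, 0, 0, 0.183],
    [0, 0, 0, 0, 0.183],
  ],
)

```text
time: 0.78
position: [243.8, 602.3, 351.9]
tcp_rot: [0.0, 0.607, 0.794, -0.0]
wrist_force: [0.7, -0.4, -0.2]
finger_gap: 91.8
grasp_force: 0.0
```

Call:
play_rows(
  targets=[
    [0, 0, 0, 0, 0.183],
    [0, 0, 0, 0, 0],
  ],
)

```text
time: 1.02
position: [243.8, 602.3, 351.9]
tcp_rot: [0.0, 0.675, 0.738, -0.0]
wrist_force: [0.8, -0.2, -0.5]
finger_gap: 92.2
grasp_force: 0.0
```

Call:
play_rows(
  targets=[
    [0, -41.6, 29.1, 0, 0],
    [0, -41.6, 29.1, 0, 0],
    [0, -41.6, 29.1, 0, 0],
    [0, -41.6, 29.1, 0, 0],
    [0, -41.6, 29.1, 0, 0],
  ],
)

```text
time: 1.65
position: [408.0, 406.6, 352.2]
tcp_rot: [0.0, 0.674, 0.739, 0.0]
wrist_force: [0.0, -0.2, 0.3]
finger_gap: 91.7
grasp_force: 0.0
```

Call:
play_rows(
  targets=[
    [0, -41.6, 29.1, 0, 0],
    [0, -41.6, 29.1, 0, 0],
    [0, -41.6, 29.1, 0, 0],
    [0, -41.6, 29.1, 0, 0],
    [0, -30, 20, 0, 0],
  ],
)

```text
time: 2.28
position: [561.7, 221.8, 352.1]
tcp_rot: [0.0, 0.674, 0.738, -0.0]
wrist_force: [0.5, 0.8, -0.0]
finger_gap: 92.0
grasp_force: 0.0
```

Run:
```python
from h import *
import pickle
w=get('wrist','pics/w1.png');pickle.dump(w,open('w1.pkl','wb'))
s=sensors.get_state();print(s['position'],s['tcp_rot'],s['time'])
```

```text
[564.73431257 216.6560846  351.96325135] [ 2.14341736e-03  6.76681360e-01  7.36272515e-01 -7.26108927e-04] 2.325
```

View pics/w1.png

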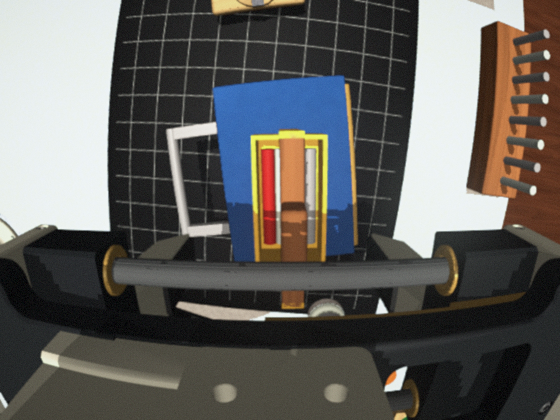

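The wrist view shows the handle bar running down column 293, aligned with the fingers, with the grip block between columns 281 and 305. It lies centred between the fingers.

Run:
```python
from h import *
import pickle
w=pickle.load(open('w1.pkl','rb'))
for z,l in((244,[(281,140),(305,140),(281,203),(305,203),(293,203)]),(217,[(293,132),(293,307)]),(147,[(252,136),(327,136),(327,245)]),(102,[(168,129),(187,236),(215,88),(345,78)])):
  for q in l: print(z,q,onz(w,*q,z,True).round(1))
```

```text
244 (281, 140) [557.3 278.4 244. ]
244 (305, 140) [572.1 279.8 244. ]
244 (281, 203) [560.9 238.5 244. ]
244 (305, 203) [576.2 239.9 244. ]
244 (293, 203) [568.6 239.2 244. ]
217 (293, 132) [565.4 283.4 217. ]
217 (293, 307) [579.3 145.4 217. ]
147 (252, 136) [531.4 274.9 147. ]
147 (327, 136) [599.8 281.3 147. ]
147 (327, 245) [612.7 175.8 147. ]
102 (168, 129) [434.7 275.2 102. ]
102 (187, 236) [460.2 154.7 102. ]
102 (215, 88) [484.2 321.5 102. ]
102 (345, 78) [619.6 344.5 102. ]
```

Call:
play_rows(
  targets=[
    [0, -3, 7, 20, -0.015],
    [0, 0, 0, 25, 0],
    [0, 0, 0, 28, 0],
    [0, 0, 0, 0, 0],
    [1, 0, 0, 0, 0],
  ],
)

```text
time: 2.95
position: [567.3, 223.1, 279.4]
tcp_rot: [-0.0, 0.669, 0.743, 0.0]
wrist_force: [-0.6, -0.3, -0.5]
finger_gap: 85.3
grasp_force: 0.0
```

Call:
play_rows(
  targets=[
    [1, 0, 0, 0, 0],
    [1, 0, 0, 0, 0],
    [1, 0, 0, 0, 0],
    [1, 0, 0, 0, 0],
  ],
)

```text
time: 3.45
position: [567.6, 222.0, 279.5]
tcp_rot: [0.0, 0.67, 0.743, 0.0]
wrist_force: [-0.1, 0.6, -0.5]
finger_gap: 46.6
grasp_force: 0.0
```

Call:
play_rows(
  targets=[
    [0.5, -7.5, 4, 0, 0],
    [1, 0, 0, 0, 0],
    [1, 0, 0, 0, 0],
    [1, 0, 0, 0, 0],
    [1, 0, 0, 0, 0],
  ],
)

```text
time: 4.08
position: [572.1, 215.2, 279.1]
tcp_rot: [-0.0, 0.67, 0.743, -0.0]
wrist_force: [-0.6, 0.1, -1.3]
finger_gap: 17.7
grasp_force: 30.0
```

Call:
play_rows(
  targets=[
    [1, 0, 0, 0, 0],
    [1, 0, 0, 0, 0],
    [1, 0, 0, 0, 0],
  ],
)

```text
time: 4.45
position: [572.1, 215.1, 279.1]
tcp_rot: [-0.0, 0.67, 0.743, -0.0]
wrist_force: [-0.5, 1.2, 0.2]
finger_gap: 17.9
grasp_force: 30.0
```

Call:
play_rows(
  targets=[
    [1, 0, 0, -12, 0],
    [1, 0, 0, -24, 0.08],
    [1, 0, 0, -12, 0.075],
    [1, -22, -4.5, 0, 0],
    [1, -44, -9, 0, 0],
  ],
)

```text
time: 5.08
position: [554.8, 149.8, 327.0]
tcp_rot: [-0.0, 0.724, 0.69, 0.0]
wrist_force: [-0.0, -1.1, -2.4]
finger_gap: 18.0
grasp_force: 30.0
```

Call:
play_rows(
  targets=[
    [1, -44, -9, 0, 0],
    [1, -44, -9, 0, 0],
    [1, -44, -9, 0, 0],
    [1, -44, -9, 0, 0],
    [1, -44, -9, 0, 0],
  ],
)

```text
time: 5.7
position: [497.3, -70.4, 327.0]
tcp_rot: [-0.0, 0.725, 0.688, -0.0]
wrist_force: [1.0, -0.2, -2.1]
finger_gap: 17.7
grasp_force: 30.0
```

Call:
play_rows(
  targets=[
    [1, -44, -9, 0, 0],
    [1, -44, -9, 0, 0],
    [1, -44, -8, 0, 0],
    [1, -30, -5, 0, 0],
    [1, 0, 0, 0, 0],
  ],
)

```text
time: 6.32
position: [457.0, -231.7, 327.0]
tcp_rot: [0.0, 0.727, 0.686, -0.001]
wrist_force: [0.0, 0.6, -2.4]
finger_gap: 17.5
grasp_force: 30.0
```

Run:
```python
from h import *
import pickle
d={n:get(n) for n in('scene','wrist','top')};pickle.dump(d,open('d2.pkl','wb'))
s=sensors.get_state();print(s['position'],s['tcp_rot'],s['time'],s['wrist_force'],s['finger_gap'])
o=np.zeros((420,800,3),np.uint8)
o[:,:400]=cv2.resize(d['scene']['color'][70:280,130:330],(400,420));o[:,400:]=d['wrist']['color'][:,80:480]
cv2.imwrite('pics/c2.png',o[:,:,::-1])
```

```text
[ 459.09875004 -227.219675    326.91319213] [-5.46455439e-04  7.25019732e-01  6.88727869e-01  1.09129989e-04] 6.475 [ 0.06904291 -0.07132051 -2.23431507] 18.09954912732686
```

View pics/c2.png

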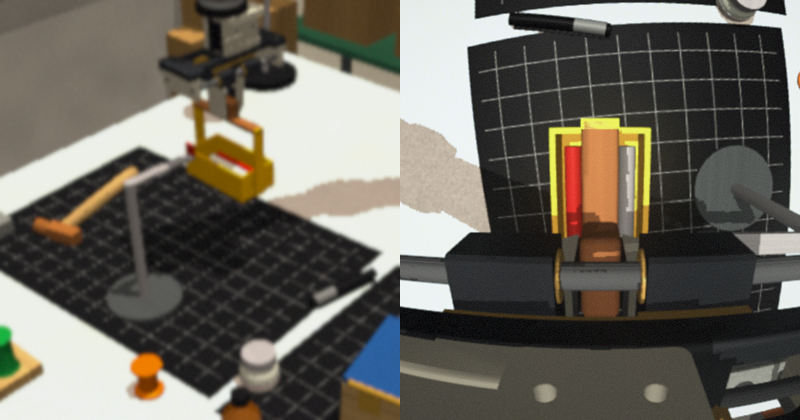

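The basket hangs level from the gripper in front of the red tip, at crop (192,150). The hook base is at crop (733,188) in the wrist view. I slide it on along the hook's +x, then lower it.

Call:
play_rows(
  targets=[
    [1, -10, 0, 0, 0],
    [1, 0, 25, 0, 0],
    [1, 0, 35, 0, 0],
    [1, 0, 35, 0, 0],
    [1, 0, 26, 0, 0],
  ],
)

```text
time: 7.1
position: [581.7, -243.5, 326.8]
tcp_rot: [-0.0, 0.724, 0.689, 0.0]
wrist_force: [0.4, -0.3, -2.2]
finger_gap: 18.2
grasp_force: 30.0
```

Call:
play_rows(
  targets=[
    [1, 0, 0, 0, 0],
    [1, 0, 0, 0, 0],
  ],
)

```text
time: 7.35
position: [579.3, -244.0, 326.7]
tcp_rot: [-0.001, 0.725, 0.689, -0.001]
wrist_force: [-0.5, -1.1, -2.6]
finger_gap: 17.6
grasp_force: 30.0
```

Run:
```python
from h import *
d={n:get(n) for n in('scene','wrist')}
s=sensors.get_state();print(s['position'],s['time'],s['wrist_force'])
o=np.zeros((420,800,3),np.uint8)
o[:,:400]=cv2.resize(d['scene']['color'][90:195,150:250],(400,420),interpolation=2);o[:,400:]=d['wrist']['color'][:,80:480]
cv2.imwrite('pics/c3.png',o[:,:,::-1])
```

```text
[ 579.12133492 -244.25015205  327.17792611] 7.45 [ 0.22541585 -0.09295181 -2.1433254 ]
```

View pics/c3.png

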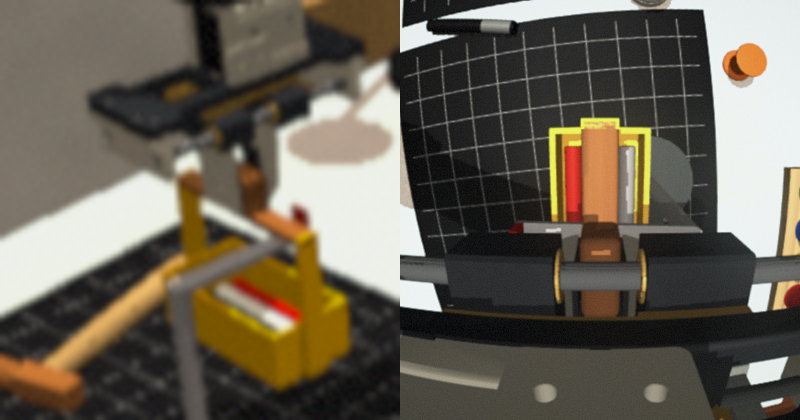

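The strip passes between the bar and the rim, with the tip at crop (516,229) and the post end at (695,229). The bar is midway between them, so I lower it.

Call:
play_rows(
  targets=[
    [1, 0, 0, 12, 0],
    [1, 0, 0, 12, 0],
    [1, 0, 0, 7, 0],
    [1, 0, 0, 3, 0],
    [1, 0, 0, 0, 0],
  ],
)

```text
time: 8.07
position: [579.9, -244.0, 292.9]
tcp_rot: [-0.0, 0.725, 0.689, -0.0]
wrist_force: [-0.6, -0.2, -1.2]
finger_gap: 17.6
grasp_force: 30.0
```

Call:
play_rows(
  targets=[
    [1, 0, 0, 2, 0],
    [1, 0, 0, 0, 0],
  ],
)

```text
time: 8.32
position: [580.0, -244.0, 291.3]
tcp_rot: [0.0, 0.725, 0.688, 0.0]
wrist_force: [-0.2, -0.3, -2.4]
finger_gap: 17.8
grasp_force: 30.0
```

Call:
play_rows(
  targets=[
    [1, 0, 0, 1.5, 0],
    [1, 0, 0, 0, 0],
  ],
)

```text
time: 8.57
position: [580.1, -244.1, 290.0]
tcp_rot: [0.0, 0.725, 0.688, 0.0]
wrist_force: [-0.8, -0.5, -0.7]
finger_gap: 18.1
grasp_force: 30.0
```

Call:
play_rows(
  targets=[
    [1, 0, 0, 1, 0],
    [1, 0, 0, 0, 0],
  ],
)

```text
time: 8.82
position: [580.1, -244.1, 290.0]
tcp_rot: [0.0, 0.725, 0.688, 0.0]
wrist_force: [-2.4, 1.7, 5.6]
finger_gap: 18.2
grasp_force: 30.0
```

Seated: the wrist force turned to +5.6 N. I open part way so the finger clears the tip.

Call:
play_rows(
  targets=[
    [0.75, 0, 0, 0, 0],
    [0.6, 0, 0, 0, 0],
    [0.58, 0, 0, 0, 0],
    [0.58, 0, 0, 0, 0],
    [0.58, 0, 0, 0, 0],
  ],
)

```text
time: 9.45
position: [580.0, -244.0, 288.6]
tcp_rot: [-0.0, 0.725, 0.688, -0.0]
wrist_force: [0.0, -0.2, 1.0]
finger_gap: 38.1
grasp_force: 0.0
```

Call:
play_rows(
  targets=[
    [0.58, 0, 0, 0, 0],
    [0.58, 0, 0, 0, 0],
    [0.58, 0, 0, -10, 0],
    [0.58, 0, 0, -20, 0],
    [0.58, 0, 0, -30, 0],
  ],
)

```text
time: 10.07
position: [579.6, -243.8, 349.2]
tcp_rot: [-0.001, 0.725, 0.689, -0.0]
wrist_force: [-0.9, -0.2, 0.1]
finger_gap: 38.6
grasp_force: 0.0
```

Run:
```python
from h import *
import time
d={n:get(n) for n in('scene','wrist')}
s=sensors.get_state();print(s['position'],s['time'],s['wrist_force'],s['finger_gap'])
o=np.zeros((420,800,3),np.uint8)
o[:,:400]=cv2.resize(d['scene']['color'][90:195,150:250],(400,420),interpolation=2);o[:,400:]=d['wrist']['color'][:,80:480]
cv2.imwrite('pics/c4.png',o[:,:,::-1])
```

```text
[ 581.65912436 -244.94548541  353.32831437] 10.175 [-0.01908852 -0.60594708  1.0293786 ] 38.34554973484011
```

View pics/c4.png

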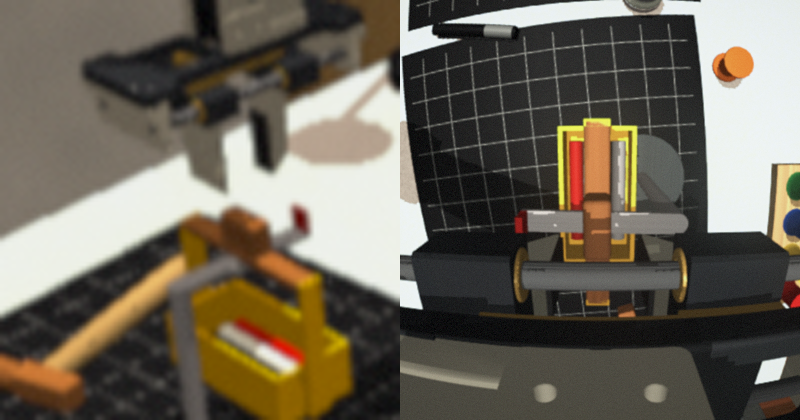

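The basket hangs on the strip, level and released, about midway between the tip and the post. Next is the lid handle.

Call:
play_rows(
  targets=[
    [0.55, 22, -8, -5, 0],
    [0.55, 45, -15, 0, 0],
    [0.55, 45, -16, 0, 0],
    [0.55, 45, -16, 0, 0],
    [0.55, 45, -16, 0, 0],
  ],
)

```text
time: 10.8
position: [517.9, -35.6, 353.1]
tcp_rot: [-0.001, 0.725, 0.689, -0.0]
wrist_force: [0.6, 0.4, 0.1]
finger_gap: 41.1
grasp_force: 0.0
```

Call:
play_rows(
  targets=[
    [0.55, 45, -16, 0, 0],
    [0.55, 45, -16, 0, 0],
    [0.55, 45, -16, 0, 0],
    [0.55, 45, -16, 0, 0],
    [0.55, 45, -14, 0, 0],
  ],
)

```text
time: 11.42
position: [451.0, 192.3, 353.3]
tcp_rot: [-0.0, 0.725, 0.689, -0.001]
wrist_force: [0.5, 0.7, -0.4]
finger_gap: 41.3
grasp_force: 0.0
```

Call:
play_rows(
  targets=[
    [0.55, 24, -8, 0, 0],
    [0.55, 0, 0, 0, -0.12],
    [0.55, 0, 0, 0, -0.117],
    [0.55, 0, 0, 0, 0],
    [0.55, 0, 0, 0, 0],
  ],
)

```text
time: 12.05
position: [445.9, 214.7, 353.4]
tcp_rot: [-0.0, 0.639, 0.769, -0.0]
wrist_force: [-0.0, -0.3, 0.2]
finger_gap: 41.0
grasp_force: 0.0
```

Run:
```python
from h import *
import pickle
w=get('wrist');s=sensors.get_state();print(s['position'],s['tcp_rot'],s['time'],s['finger_gap'])
t=get('top');pickle.dump((w,t),open('w3.pkl','wb'))
o=np.zeros((420,800,3),np.uint8)
o[:,:560]=w['color'];o[:240,560:]=cv2.resize(t['color'][185:265,170:250],(240,240))
cv2.imwrite('pics/c5.png',o[:,:,::-1])
```

```text
[446.08358355 214.65698597 353.53738447] [-1.21510131e-04  6.39324959e-01  7.68936633e-01 -1.88490624e-04] 12.1 41.109501216506075
```

View pics/c5.png

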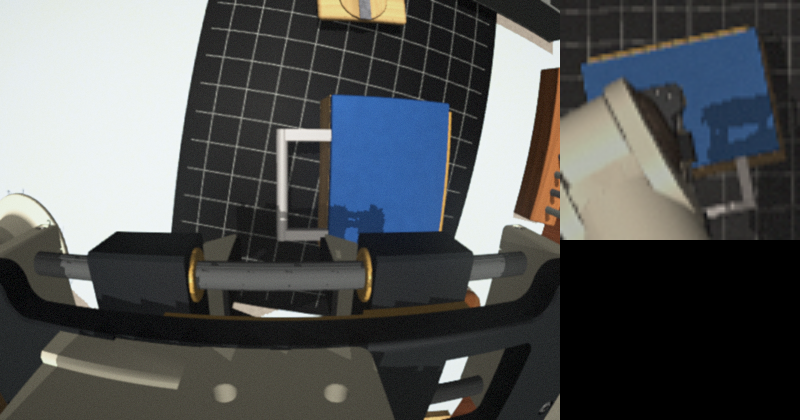

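The wrist view shows the handle bar down column 283 from row 130 to row 239, parallel to the finger pads. The lid corners are at (331,96) and (449,104).

Run:
```python
from h import *
import pickle
w,t=pickle.load(open('w3.pkl','rb'))
g=w['color'].astype(int)
for r in (145,170,200,225):
    row=g[r,260:320]; br=np.where(row.min(1)>110)[0]+260; print(r,br.min(),br.max(),onz(w,(br.min()+br.max())/2,r,98,True).round(1))
for q in((283,130),(283,240)):print(onz(w,*q,98,True).round(1))
for q in((331,96),(449,104)):print(onz(w,*q,102,True).round(1))
```

```text
145 277 286 [439.4 258.3  98. ]
170 277 286 [444.3 231.7  98. ]
200 277 286 [450.4 198.9  98. ]
225 280 283 [455.7 170.4  98. ]
[438.  274.5  98. ]
[460.7 153.   98. ]
[480.9 320.2 102. ]
[618.4 346.8 102. ]
```

Call:
play_rows(
  targets=[
    [0.55, 0, 2, 55, 0],
    [0.55, 0, 0, 55, 0],
    [0.55, 0, 0, 50, 0],
    [0.55, 0, 0, 30, 0],
    [0.55, 0, 0, 20, 0],
  ],
)

```text
time: 12.78
position: [447.8, 214.5, 141.9]
tcp_rot: [-0.0, 0.639, 0.769, -0.001]
wrist_force: [0.4, 0.2, 1.0]
finger_gap: 41.2
grasp_force: 0.0
```

Call:
play_rows(
  targets=[
    [0.55, 0, 0, 0, 0],
    [1, 0, 0, 0, 0],
    [1, 0, 0, 0, 0],
    [1, 0, 0, 0, 0],
    [1, 0, 0, 0, 0],
  ],
)

```text
time: 13.4
position: [447.8, 214.9, 144.3]
tcp_rot: [-0.0, 0.639, 0.769, -0.001]
wrist_force: [-4.1, -0.5, 6.0]
finger_gap: 11.0
grasp_force: 30.0
```

Run:
```python
import numpy as np
th=np.r_[0,0.03,np.arange(0.09,1.29,.065),np.arange(1.3,1.55,.045),1.571]
y=192*(1-np.cos(th));z=192*np.sin(th)
for i in range(1,len(th)):print(i,th[i].round(3),(y[i]-y[i-1]).round(1),-(z[i]-z[i-1]).round(1),'cum',y[i].round(1),z[i].round(1))
```

```text
1 0.03 0.1 -5.8 cum 0.1 5.8
2 0.09 0.7 -11.5 cum 0.8 17.3
3 0.155 1.5 -12.4 cum 2.3 29.6
4 0.22 2.3 -12.3 cum 4.6 41.9
5 0.285 3.1 -12.1 cum 7.7 54.0
6 0.35 3.9 -11.9 cum 11.6 65.8
7 0.415 4.7 -11.6 cum 16.3 77.4
8 0.48 5.4 -11.2 cum 21.7 88.7
9 0.545 6.1 -10.9 cum 27.8 99.5
10 0.61 6.8 -10.5 cum 34.6 110.0
11 0.675 7.5 -10.0 cum 42.1 120.0
12 0.74 8.1 -9.5 cum 50.2 129.5
13 0.805 8.7 -8.9 cum 58.9 138.4
14 0.87 9.3 -8.4 cum 68.2 146.8
15 0.935 9.8 -7.7 cum 78.0 154.5
16 1.0 10.3 -7.1 cum 88.3 161.6
17 1.065 10.7 -6.4 cum 99.0 168.0
18 1.13 11.1 -5.7 cum 110.1 173.6
19 1.195 11.5 -5.0 cum 121.5 178.6
20 1.26 11.7 -4.2 cum 133.3 182.8
21 1.3 7.4 -2.2 cum 140.6 185.0
22 1.345 8.4 -2.1 cum 149.0 187.1
23 1.39 8.5 -1.7 cum 157.5 188.9
24 1.435 8.5 -1.4 cum 166.0 190.2
25 1.48 8.6 -1.0 cum 174.6 191.2
26 1.525 8.6 -0.6 cum 183.2 191.8
27 1.571 8.8 -0.2 cum 192.0 192.0
```

Call:
play_rows(
  targets=[
    [1, 0, 0.1, -5.8, 0],
    [1, 0, 0.7, -11.5, 0],
    [1, 0, 1.5, -12.4, 0],
    [1, 0, 2.3, -12.3, 0],
    [1, 0, 3.1, -12.1, 0],
  ],
)

```text
time: 14.02
position: [455.1, 216.2, 198.4]
tcp_rot: [-0.001, 0.639, 0.769, -0.001]
wrist_force: [-4.3, 1.2, -2.1]
finger_gap: 11.3
grasp_force: 30.0
```

Call:
play_rows(
  targets=[
    [1, 0, 3.9, -11.9, 0],
    [1, 0, 4.7, -11.6, 0],
    [1, 0, 5.4, -11.2, 0],
    [1, 0, 6.1, -10.9, 0],
    [1, 0, 6.8, -10.5, 0],
  ],
)

```text
time: 14.65
position: [480.0, 220.9, 254.4]
tcp_rot: [-0.002, 0.639, 0.77, -0.003]
wrist_force: [-9.8, -1.3, 3.0]
finger_gap: 11.0
grasp_force: 30.0
```

Call:
play_rows(
  targets=[
    [1, 0, 7.5, -10, 0],
    [1, 0, 8.1, -9.5, 0],
    [1, 0, 8.7, -8.9, 0],
    [1, 0, 9.3, -8.4, 0],
    [1, 0, 9.8, -7.7, 0],
  ],
)

```text
time: 15.28
position: [522.3, 228.7, 301.1]
tcp_rot: [-0.002, 0.639, 0.77, -0.003]
wrist_force: [-16.4, -5.9, 17.9]
finger_gap: 10.7
grasp_force: 30.0
```

Call:
play_rows(
  targets=[
    [1, 0, 10.3, -7.1, 0],
    [1, 0, 10.7, -6.4, 0],
    [1, 0, 11.1, -5.7, 0],
    [1, 0, 0, 0, 0],
  ],
)

```text
time: 15.78
position: [558.1, 235.3, 321.9]
tcp_rot: [0.001, 0.639, 0.769, 0.002]
wrist_force: [-7.0, -1.8, 12.5]
finger_gap: 11.1
grasp_force: 30.0
```

Call:
play_rows(
  targets=[
    [1, 0, 11, -5.5, 0],
    [1, 0, 11, -5, 0],
    [1, 0, 10, -3.5, 0],
    [1, 0, 8.5, -2, 0],
    [1, 0, 8.5, -1.5, 0],
  ],
)

```text
time: 16.4
position: [606.3, 244.2, 336.4]
tcp_rot: [0.001, 0.639, 0.769, 0.001]
wrist_force: [-2.0, -1.0, 4.1]
finger_gap: 11.0
grasp_force: 30.0
```

Call:
play_rows(
  targets=[
    [1, 0, 8, -1.2, 0],
    [1, 0, 8, -1, 0],
    [1, 0, 7, -0.5, 0],
    [1, 0, 0, 0, 0],
    [1, 0, 0, 0, 0],
  ],
)

```text
time: 17.02
position: [628.0, 248.2, 338.0]
tcp_rot: [0.0, 0.639, 0.769, 0.0]
wrist_force: [-1.4, -0.4, 5.0]
finger_gap: 11.1
grasp_force: 30.0
```

Call:
play_rows(
  targets=[
    [1, 0, 4, 0, 0],
    [1, 0, 3, 0, 0],
    [1, 0, 0, 0, 0],
  ],
)

```text
time: 17.4
position: [634.9, 249.5, 337.9]
tcp_rot: [0.0, 0.639, 0.769, 0.0]
wrist_force: [-1.2, -0.1, 4.5]
finger_gap: 10.8
grasp_force: 30.0
```

Run:
```python
from h import *
import pickle
d={n:get(n) for n in('scene','wrist')};pickle.dump(d,open('d6.pkl','wb'))
s=sensors.get_state();print(s['position'],s['time'],s['wrist_force'],s['finger_gap'])
o=np.zeros((600,800,3),np.uint8)
o[:,:]=cv2.resize(d['scene']['color'][180:330,250:450],(800,600),interpolation=2)
cv2.imwrite('pics/c6.png',o[:,:,::-1])
```

```text
[634.68264985 249.49056469 337.95950937] 17.5 [ 0.14040059 -1.05894295  5.57709781] 11.139826960331325
```

View pics/c6.png

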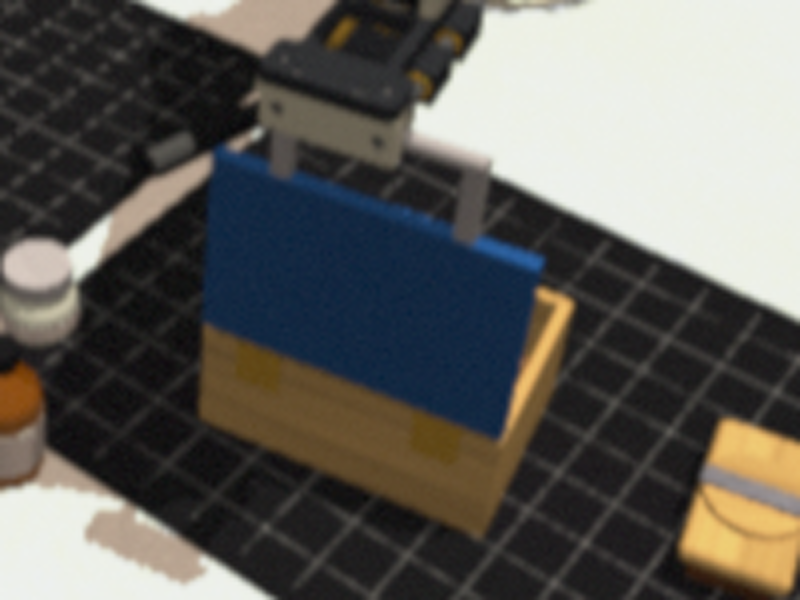

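The lid stands up, gripped by its handle. Its back face has corners at crop (215,158), (537,272), (203,322) and (500,436).

Run:
```python
from h import *
import pickle
S=pickle.load(open('d6.pkl','rb'))['scene']
c=lambda x,y:(250+(x-1.5)/4,180+(y-1.5)/4)
a=[onz(S,*c(*p),236) for p in((217,160),(537,272))];b=[onz(S,*c(*p),93) for p in((203,322),(500,436))]
print(np.round(a,1),np.round(b,1))
u=np.array([.983,.182,0]);f=[(p-q)@u for p,q in zip(a,b)];print(f,[np.pi/2+v/143 for v in f])
```

```text
[[661.9 160.8 236. ]
 [624.7 350.1 236. ]] [[655.6 152.4  93. ]
 [615.9 346.1  93. ]]
[np.float64(7.719481502518446), np.float64(9.419549546186593)] [np.float64(1.6247787149243962), np.float64(1.6366673026423553)]
```

Run:
```python
from h import *
import pickle
d=pickle.load(open('d6.pkl','rb'));S=d['scene']
c=lambda x,y:(250+(x-1.5)/4,180+(y-1.5)/4)
u=np.array([.983,.182,0])
for p in((490,162),(440,140)): q=onz(S,*c(*p),292);print(q.round(1),q@u)
# back-face edges by sub-pixel blue mask, along left/right thirds
h=cv2.cvtColor(S['color'],cv2.COLOR_RGB2HSV);m=cv2.inRange(h,(100,100,30),(125,255,255));m[:,:300]=0;m[:200]=0;m[300:]=0;m[:,385:]=0
for x in (310,325,340,355,368):
    r=np.where(m[:,x]>0)[0];v=S['color'][r,x].astype(int).sum(1)
    t=onz(S,x,r.min()-.5,236);b=onz(S,x,r.max()+.5,96)
    print(x,r.min(),r.max(),v[:6],'top u',(t@u).round(1),'bot u',(b@u).round(1))
```

```text
[624.1 311.6 292. ] 670.1560481733918
[625.4 281.4 292. ] 665.9586798455442
310 218 263 [193 178 178 164 138 122] top u 665.7 bot u 673.4
325 222 269 [111 154 170 184 159 139] top u 661.4 bot u 673.4
340 228 275 [127 160 181 168 148 122] top u 663.7 bot u 673.3
355 233 281 [176 201 203 174 152 129] top u 662.7 bot u 673.3
368 241 286 [245 191 137 126 119 121] top u 673.3 bot u 672.7
```

Handle, lid edge and hinge all agree on about 1.56–1.59 rad. I hold still for a moment, then hand in.

Call:
play_rows(
  targets=[
    [1, 0, 0, 0, 0],
    [1, 0, 0, 0, 0],
    [1, 0, 0, 0, 0],
    [1, 0, 0, 0, 0],
    [1, 0, 0, 0, 0],
  ],
)

```text
time: 18.12
position: [634.6, 249.5, 337.9]
tcp_rot: [0.0, 0.639, 0.769, 0.0]
wrist_force: [-1.3, -0.7, 4.2]
finger_gap: 11.3
grasp_force: 30.0
```

```bash
python3 -c "
from h import *
print(job.close_job())"
```

```text
the job is handed in; nothing more can be done
None
```

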